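# Slide the filter carrier under the leaf spring of its dock

## Robot

A 6-joint arm with a two-finger parallel gripper is mounted at the origin on a cart in front of the work surface, level with it; the furniture and walls round the work are solid. World frame = base frame: x ahead of the robot, y to its left, z up, the work surface at z = 0. Lengths are in mm, angles in rad, forces in N, time in s.
With the tool pointing down it reaches from about 275 to 1000 mm from the base axis. Payload 8.4 kg.
Tool frame: the origin (TCP) lies midway between the tips of the shut fingers; the grasp point (between the pads) lies 19 mm behind it; z points along the fingers, y is the line along which they close (so a half turn about z gives the same grasp; the last joint's range is limited). The gripper opens to 85 mm and grips with 20 to 120 N. Pads are 22 mm wide; open, the fingers measure 114 mm over their backs; the gripper's body (76 mm by 85 mm) begins 54 mm behind the grasp point. The pads swing forward as they close: fully open they stand 13 mm farther back than shut.
Start: joints at [-1.342, 0.353, 1.633, -0, 1.155, -0.002], TCP at [142.971, -608.43, 206.881] pointing down, gripper open.
Joint ranges: [-2.63, 2.63], [-0.92, 2.1], [0.06, 2.66], [-1.3, 4.44], [0, 2.69], [-3.02, 3.02]. Speed limits (rad/s): [2.22, 2.22, 2.79, 3.14, 3.14, 3.14].

## Interface

Orientations are given as [roll, pitch, yaw] about the fixed x, y, z axes, in that order (R = Rz(yaw) Ry(pitch) Rx(roll)).
In Python, from rig import r gives the robot as it stands.
- The arm moves only by the tool servo_tool, never from a script. Its argument "deltas" is a list of rows, each an object of numbers: "x", "y", "z": the shift along the world's x, y, z in mm; "rx", "ry", "rz": the turn, a rotation vector about the world's x, y, z in rad; "gripper": the gripper's target within -1 to 1 (fully open at 1, half-way at 0, shut at -1). A call has 1 to 10 rows; each row is the pose to reach, as a shift and turn from the pose commanded when the call began; what a row does not reach only later rows make up. A row lasts 1/10 s, in which the tool goes at most 50 mm and 8.59 degrees, less where a joint would pass 70% of its speed; a pose out of reach is approached as far as the arm can. A call with a gripper value outside its range is refused whole. The fingers move at their own pace and stop on an object; "newtons" is the grip in N (left out, the last holds). Time passes only in rows, so rows that repeat a pose let the fingers close. It gives the time, the measured TCP pose, the force, the opening and the grip force at its end, in the units of the state.
- r.sense(): the state, without advancing time (a new reading comes with each control period).
- r.grab_frame(name): name is "side" or "top"; returns the picture (420x560x3 uint8, blue, green, red); there is no depth.
- r.camera_params(name): a dict with "mtx" (3x3 intrinsics, pixels), "D" ([k1, k2, p1, p2, k3] as OpenCV has them; the pictures are not rectified), "eye" and "orientation" of the camera in the world. Camera axes: x right, y down, z forward; pixel columns grow to the right and rows downward; lengths in mm; the calibration is good to about 2 mm. A picture is of the moment at which its call begins. camera_params takes no time and is no camera call.
- r.sign_off(): hands the job in; it is judged then, once.
Trained networks look in the newest picture that a camera, given by its name, has taken for a name from the list of things; names that differ only in an ending like _2 or _b are one class to them, and where a whole thing is asked for, a point or a joint stands for the part that bears it (a point fixed in the world has none). Each returns a list of dicts, best first, with "conf" (0 to 1); they miss things now and then, are a little off and sometimes report something else, mostly with a low value. They report only what shows in the picture. A call takes as long as a camera call. They do not tell look-alikes from the thing itself.
- r.recognise(name, camera): "box" ([left, top, width, height] in pixels, round what is visible of it).
The state is a dict: "clock": time; "qpos": joint angles; "qvel": joint speeds; "joint_efforts": joint torques, N m; "eef_pos": TCP position; "tcp_rot": TCP orientation; "contact_force": force on the tool from outside, world axes, zero at the start; "wrist_torque": the same for the moment, N m; "opening": opening from 0.0 (shut) to 1.0 (fully open); "grasp_force": force on a finger pad.
Only numpy, scipy, OpenCV 4.12 (cv2) and the standard library are available. Lean on these libraries where they do the work, as an engineer would, in place of code of your own. Each camera call takes 0.05 s, during which the arm holds its last target. There are 200 camera calls.

## Task

Load the black filter carrier fully into its dock without gripping or lifting it: with shut fingertips press it down hard on its grey grip patch until the sprung orange platform beneath it bottoms, and, still pressing, slide it under the blue bridge and the steel leaf spring until it is fully home against the black end stop and the platform springs back up behind it. Then move clear. Leave the vial, the tape roll and the stopper where they stand.

Things in the scene. Friction and masses are not known exactly. Their poses are not given: they have to be found in the camera images.
- dock: Fixed metal loading dock, 190 x 96 mm, 36 mm high. Origin on the worktop below its loading bay; +x is the direction in which the carrier slides, z up. Its flat bed is 14 mm above the worktop; two aluminium rails along x (inner faces at y = -30 and +30 mm, tops at 24 mm) guide the carrier. The leaf spring hangs beyond the bridge; the black end stop's face is at x = 103 mm.
- bridge (a point): Middle of the near face of the blue bridge, at its lower edge: 26 mm above the worktop, dock x = 50 mm. The bridge spans the channel across the slide and is 12 mm long (dock x 50 to 62 mm); its top with screws is 36 mm above the worktop.
- stop_face (a point): Point on the face of the dock's black end stop, on the middle line, 24 mm above the worktop. Axes as the dock's.
- home (a point): Point fixed in the dock, on the bed, where the carrier's origin lies when it is fully home with its front end against the stop (dock x = 53 mm). The rear 47 mm of the carrier, with the grey grip patch and the ridge, then still show in front of the bridge.
- carrier: Loose black filter carrier, a flat plate 100 (its x) x 56 x 10 mm, 150 g, amber window near its front (+x) end. Origin: centre of its underside; axes parallel to the dock's. At the start it lies level on the raised platform, origin 14 to 8 mm behind the dock's, top 30 mm above the worktop: so high it runs against the bridge. Pressed down 6 mm it lies on the bed, top at 24 mm and clears it by 2 mm.
- press_spot (a point): Centre of the grey grip patch (28 x 36 mm) on the carrier's top, at carrier x = -34 mm: the place to press. A yellow thumb ridge lies across the carrier ahead of it (carrier x from -18 to -12 mm, 44 mm wide, 5 mm above the top); the fingertips may push against it while sliding.
- lifter (a joint): Orange sprung platform (50 x 54 mm, dock x from -54 to -4 mm) in the loading bay. 0 = up (its top 20 mm above the worktop), 0.006 = pressed down level with the bed. Its spring pushes up with 6 N at 0 and 12 N at 0.006. It pops up to 0 behind the carrier once the carrier's rear end has passed it.
- leaf (a joint): Steel leaf spring with two prongs, hinged at the far side of the bridge and sloping down along +x to its tip 29 mm on. 0 = hanging free, its tip about 5 mm below the top of a carrier lying on the bed; grows as the tip is raised (rad), about 0.2 with the carrier under it. It presses on the carrier with about 5 to 8 N and so drags on it.
- vial: Small capped glass vial, 30 mm across, 56 mm high, standing beside the dock; origin at the centre of its underside. To be left alone.
- tape_roll: Roll of beige tape lying flat, 68 mm across, 19 mm high, beside the dock; origin at the centre of its underside. To be left alone.
- stopper: Red-brown rubber stopper, 29 mm across, 28 mm high, standing beside the dock; origin at the centre of its underside. To be left alone.
Things that resemble listed ones, but are neither listed nor needed, are in the scene too. What is shaped like the carrier but green or red is not meant.

How it is judged:
By the outcome, as a careful person would: the job done as asked, in the order asked, and still so for the second after the job is handed in, with the robot touching nothing.
It also fails if it takes over 32 s, if anything falls off the work surface, if the arm or the gripper's body presses on something with over 40 N, if the wrist force passes 120 N, or if a joint passes its speed limit or range.

## Working session

There is one attempt and no reset: what is moved stays moved. The work goes in short steps, Python scripts to look and compute and a tool call to move; the robot and the scene stay as the last step left them, time stands still between calls to the robot, and variables do not carry over. Pictures are saved under pics/ and viewed, at most 10 in all, crops included, and the job is handed in when it is done.

Besides the shell and the picture viewer there is one more tool, called after "Emit:" as name(argument=value, ...), one argument or row to a line, values as JSON. servo_tool: Moves the arm, as the interface text tells. Its arguments: {"type":"object","properties":{"deltas":{"type":"array","items":{"type":"object","properties":{"x":{"type":"number"},"y":{"type":"number"},"z":{"type":"number"},"rx":{"type":"number"},"ry":{"type":"number"},"rz":{"type":"number"},"gripper":{"type":"number"}}}},"newtons":{"type":"number"}},"required":["deltas"]}

```bash
mkdir -p pics; python3 - <<'E'
from rig import r
import cv2
for c in("top","side"):
    im=r.grab_frame(c); cv2.imwrite(f"pics/{c}0.png",im)
    p=r.camera_params(c); print(c,p)
    for n in("dock","carrier","press_spot","bridge","lifter","vial","tape_roll","stopper"):
        print(n,[(d["box"],round(d["conf"],2)) for d in r.recognise(n,c)[:3]])
s=r.sense();print(s["clock"],s["eef_pos"],s["tcp_rot"])
E
```

```text
top {'mtx': array([[400.82699122,   0.        , 273.68672635],
       [  0.        , 400.82699122, 212.50500917],
       [  0.        ,   0.        ,   1.        ]]), 'D': array([-0.06077951,  0.        ,  0.        ,  0.        ,  0.        ]), 'eye': array([529.2062934 , 174.74137845, 886.60307187]), 'orientation': array([-3.03868   ,  0.02040896, -1.56771506])}
dock [([253.6, 197.5, 75.6, 89.4], 0.87)]
carrier [([277.6, 227.8, 39.4, 52.1], 0.98), ([345.3, 255.1, 45.7, 33.5], 0.9), ([170.3, 148.9, 44.3, 24.6], 0.69)]
press_spot [([350.7, 261.2, 41.7, 21.3], 0.97), ([274.2, 226.9, 43.9, 52.6], 0.77), ([169.8, 146.6, 46.2, 26.7], 0.76)]
bridge [([253.1, 195.9, 74.7, 90.2], 0.81)]
lifter [([252.4, 199.2, 76.5, 88.4], 0.66)]
vial [([243.1, 273.9, 15.0, 20.1], 0.54)]
tape_roll [([323.4, 197.6, 31.8, 30.9], 0.9)]
stopper [([231.2, 227.2, 13.3, 9.7], 0.42), ([274.7, 224.7, 40.8, 58.5], 0.36)]
side {'mtx': array([[511.06174085,   0.        , 267.19821031],
       [  0.        , 511.06174085, 211.97568035],
       [  0.        ,   0.        ,   1.        ]]), 'D': array([-0.09497049,  0.        ,  0.        ,  0.        ,  0.        ]), 'eye': array([492.7638747 , 966.83749833, 473.65737441]), 'orientation': array([-2.06159312, -0.01013991, -2.97505238])}
dock [([247.6, 204.8, 110.3, 45.8], 0.9)]
carrier [([324.1, 181.3, 35.3, 24.4], 0.97), ([288.7, 202.1, 60.1, 27.3], 0.79), ([138.7, 268.2, 57.3, 46.4], 0.74)]
press_spot [([139.4, 268.5, 53.7, 45.3], 0.94), ([287.9, 203.8, 66.5, 27.2], 0.62), ([324.9, 182.7, 33.9, 22.1], 0.62)]
bridge [([244.4, 203.9, 113.9, 46.8], 0.57)]
lifter []
vial [([343.2, 223.9, 19.1, 38.0], 0.8)]
tape_roll []
stopper [([276.6, 249.7, 14.5, 21.7], 0.89)]
0.9 [ 142.9926959  -608.44639284  206.92276938] [3.14153409e+00 7.71573770e-07 2.30844195e-01]
```

View pics/top0.png

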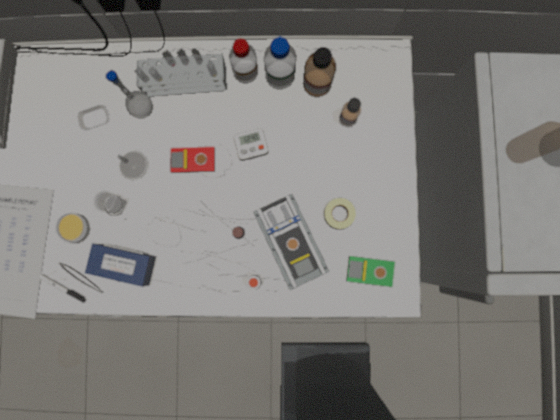

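View pics/side0.png

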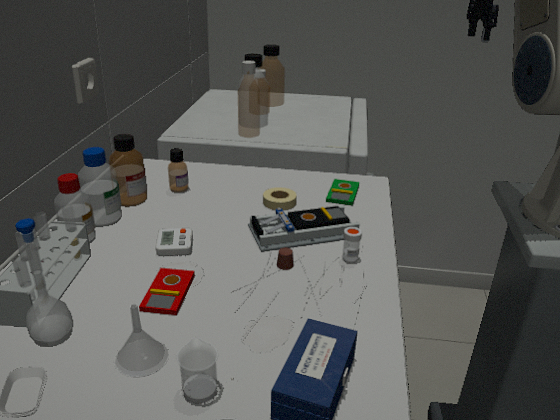

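The top view shows the dock at about (290,241). The carrier's patch is near (302,266) and the blue bridge near (280,215), so the slide runs up and to the left. In the side view the dock is at about (303,227). The vial is at (254,283) in the top view, the stopper at (238,232) and the tape at (339,213).

```bash
python3 - <<'E'
import cv2,numpy as np
a=cv2.imread("pics/top0.png")[190:295,235:365];b=cv2.imread("pics/side0.png")[195:260,240:370]
f=lambda i:cv2.convertScaleAbs(cv2.resize(i,None,fx=6,fy=6,interpolation=cv2.INTER_CUBIC),alpha=1.5,beta=15)
A=f(a);B=f(b)
A=cv2.resize(A,(743,600))
cv2.imwrite("pics/topc.png",A);cv2.imwrite("pics/sidec.png",B);print(A.shape,B.shape)
E
```

```text
(600, 743, 3) (390, 780, 3)
```

View pics/topc.png

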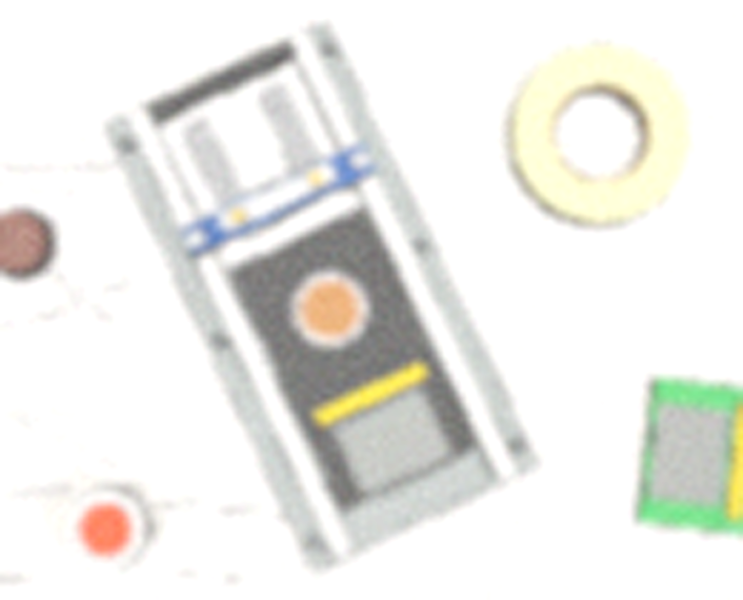

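View pics/sidec.png

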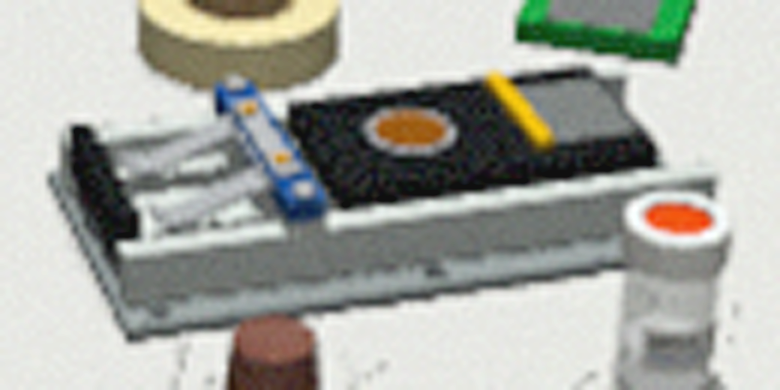

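The enlarged top crop shows these points:
- Carrier top corners: (232,268), (362,208), (478,450), (345,508).
- Ridge centre: (371,394).
- Patch centre: (392,443).
- Bridge near edge: (190,255) to (372,172).

The side crop shows the patch corners at about (525,85), (598,78), (640,135) and (550,148).

```bash
cat > fit.py <<'E'
from rig import r
import cv2,numpy as np
from scipy.spatial.transform import Rotation as R
from scipy.optimize import least_squares
def proj(c,P):
    p=r.camera_params(c);Q=R.from_euler("xyz",p["orientation"]).as_matrix()
    X=(np.asarray(P,float)-p["eye"])@Q
    return cv2.projectPoints(X,np.zeros(3),np.zeros(3),p["mtx"],p["D"])[0][:,0]
# frame flag: 1 carrier (x relative to carrier), 0 dock
T=[(1,50,28,30,232,268),(1,50,-28,30,362,208),(1,-50,-28,30,478,450),(1,-50,28,30,345,508),
(1,-15,0,35,371,394),(1,-34,0,30,392,443),(1,-48,18,30,360,497),(1,-48,-18,30,450,458),
(0,95,48,4,108,122),(0,95,-48,4,325,25),(0,-95,-48,4,540,465),(0,-95,48,4,322,570)]
S=[(1,-20,18,30,550,148),(1,-20,-18,30,525,85),(1,-48,18,30,640,135),(1,50,28,30,330,208),(1,50,-28,30,290,105),(1,-50,28,30,655,150)]
px=lambda L,s,o:np.array([l[4:] for l in L])/s+o
pt=px(T,5.715,[235,190]);ps=px(S,6,[240,195])
# crop images resized: pixel-centre shift
pt-=.4;ps-=.4
def W(L,v):
    x,y,a,d,m=v;c,s=np.cos(a),np.sin(a)
    return [[x+c*(l[1]+l[0]*d+(1-l[0])*m)-s*l[2],y+s*(l[1]+l[0]*d+(1-l[0])*m)+c*l[2],l[3]] for l in L]
def run(uT,uS):
    f=lambda v:np.r_[uT*(proj("top",W(T,v))-pt).ravel(),uS*(proj("side",W(S,v))-ps).ravel(),.05*(v[3]+11),.3*(v[4]-4)]
    q=least_squares(f,[480,130,.4,-11,4],loss="soft_l1",x_scale=[10,10,.1,5,5]);v=q.x
    c,s=np.cos(v[2]),np.sin(v[2])
    print("dock",v.round(3),"carrier",(v[0]+c*v[3]).round(1),(v[1]+s*v[3]).round(1),"press",(v[0]+c*(v[3]-34)).round(1),(v[1]+s*(v[3]-34)).round(1))
    print("resT",(proj("top",W(T,v))-pt).round(1).tolist(),"\nresS",(proj("side",W(S,v))-ps).round(1).tolist())
run(1,1);run(1,.01);run(.01,1)
E
python3 fit.py
```

```text
dock [ 5.53510e+02  1.53694e+02  4.36000e-01 -2.29100e+01  4.28500e+00] carrier 532.7 144.0 press 501.9 129.7
resT [[-0.7, -0.1], [0.4, -0.6], [0.1, -0.2], [-0.6, 0.9], [-0.1, 0.2], [-0.0, -0.3], [0.7, -0.1], [0.3, -0.4], [-0.6, 0.2], [0.7, -0.9], [-0.0, 0.4], [-1.8, 0.6]] 
resS [[0.5, -0.4], [-2.5, 1.1], [-0.1, -0.1], [2.1, -2.9], [-0.8, -0.3], [0.6, -0.1]]
dock [ 5.53515e+02  1.53640e+02  4.39000e-01 -2.30330e+01  4.28700e+00] carrier 532.7 143.9 press 501.9 129.4
resT [[-0.6, 0.0], [0.4, -0.5], [0.2, -0.2], [-0.4, 0.9], [0.0, 0.2], [0.1, -0.2], [0.8, -0.0], [0.5, -0.5], [-0.6, 0.3], [0.6, -0.9], [0.1, 0.2], [-1.7, 0.6]] 
resS [[0.6, -0.4], [-2.5, 1.0], [-0.1, -0.2], [2.2, -2.9], [-0.7, -0.3], [0.6, -0.2]]
dock [ 5.43250e+02  1.48741e+02  3.98000e-01 -1.13820e+01  4.01100e+00] carrier 532.8 144.3 press 501.4 131.2
resT [[-0.2, -0.9], [1.2, -0.5], [-0.7, 0.6], [-1.8, 0.8], [-0.5, 0.3], [-0.7, -0.0], [-0.4, -0.0], [-0.5, 0.2], [2.9, 3.5], [4.9, 3.9], [1.2, 6.6], [-1.3, 5.4]] 
resS [[0.3, -0.1], [-2.0, 1.3], [-0.1, 0.5], [1.2, -3.3], [-0.5, -0.8], [0.4, 0.5]]
```

Both views agree on the press spot at about (502,130) and a yaw of about 0.437. I'll approach high with the fingers shut.

Emit:
servo_tool(
  deltas=[
    {"x": 15,"y": 42,"z": 5,"rz": 0.02,"gripper": -1},
    {"x": 30,"y": 84,"z": 10,"rz": 0.04,"gripper": -1},
    {"x": 45,"y": 126,"z": 15,"rz": 0.06,"gripper": -1},
    {"x": 60,"y": 168,"z": 20,"rz": 0.08,"gripper": -1},
    {"x": 77,"y": 210,"z": 20,"rz": 0.1,"gripper": -1},
    {"x": 95,"y": 252,"z": 20,"rz": 0.12,"gripper": -1},
    {"x": 115,"y": 294,"z": 20,"rz": 0.14,"gripper": -1},
    {"x": 135,"y": 336,"z": 20,"rz": 0.16,"gripper": -1},
    {"x": 155,"y": 378,"z": 20,"rz": 0.18,"gripper": -1},
    {"x": 175,"y": 420,"z": 20,"rz": 0.2,"gripper": -1},
  ],
)

```text
invalid input
```

Emit:
servo_tool(
  deltas=[
    {"x": 15,"y": 42,"z": 5,"rx": 0,"ry": 0,"rz": 0.02,"gripper": -1},
    {"x": 30,"y": 84,"z": 10,"rx": 0,"ry": 0,"rz": 0.04,"gripper": -1},
    {"x": 45,"y": 126,"z": 15,"rx": 0,"ry": 0,"rz": 0.06,"gripper": -1},
    {"x": 60,"y": 168,"z": 20,"rx": 0,"ry": 0,"rz": 0.08,"gripper": -1},
    {"x": 77,"y": 210,"z": 20,"rx": 0,"ry": 0,"rz": 0.1,"gripper": -1},
    {"x": 95,"y": 252,"z": 20,"rx": 0,"ry": 0,"rz": 0.12,"gripper": -1},
    {"x": 115,"y": 294,"z": 20,"rx": 0,"ry": 0,"rz": 0.14,"gripper": -1},
    {"x": 135,"y": 336,"z": 20,"rx": 0,"ry": 0,"rz": 0.16,"gripper": -1},
    {"x": 155,"y": 378,"z": 20,"rx": 0,"ry": 0,"rz": 0.18,"gripper": -1},
    {"x": 175,"y": 420,"z": 20,"rx": 0,"ry": 0,"rz": 0.2,"gripper": -1},
  ],
  newtons=40,
)

```text
clock: 1.9
eef_pos: [318.5, -186.8, 227.3]
tcp_rot: [3.141, -0.001, 0.431]
contact_force: [0.9, -0.5, 0.7]
opening: -0.004
grasp_force: 0.0
```

Emit:
servo_tool(
  deltas=[
    {"x": 23,"y": 40,"z": 0,"rx": 0,"ry": 0,"rz": 0.006,"gripper": -1},
    {"x": 46,"y": 80,"z": 0,"rx": 0,"ry": 0,"rz": 0.006,"gripper": -1},
    {"x": 69,"y": 120,"z": 0,"rx": 0,"ry": 0,"rz": 0.006,"gripper": -1},
    {"x": 92,"y": 160,"z": 0,"rx": 0,"ry": 0,"rz": 0.006,"gripper": -1},
    {"x": 115,"y": 200,"z": 0,"rx": 0,"ry": 0,"rz": 0.006,"gripper": -1},
    {"x": 138,"y": 240,"z": 0,"rx": 0,"ry": 0,"rz": 0.006,"gripper": -1},
    {"x": 161,"y": 280,"z": -20,"rx": 0,"ry": 0,"rz": 0.006,"gripper": -1},
    {"x": 184,"y": 318,"z": -50,"rx": 0,"ry": 0,"rz": 0.006,"gripper": -1},
    {"x": 184,"y": 318,"z": -95,"rx": 0,"ry": 0,"rz": 0.006,"gripper": -1},
    {"x": 184,"y": 318,"z": -140,"rx": 0,"ry": 0,"rz": 0.006,"gripper": -1},
  ],
)

```text
clock: 2.9
eef_pos: [503.0, 131.2, 85.7]
tcp_rot: [3.141, -0.002, 0.439]
contact_force: [-0.1, 0.7, -0.6]
opening: 0.001
grasp_force: 0.0
```

Emit:
servo_tool(
  deltas=[
    {"x": 0,"y": 0,"z": -20,"rx": 0,"ry": 0,"rz": 0,"gripper": -1},
    {"x": 0,"y": 0,"z": -42,"rx": 0,"ry": 0,"rz": 0,"gripper": -1},
    {"x": 0,"y": 0,"z": -46,"rx": 0,"ry": 0,"rz": 0,"gripper": -1},
    {"x": 0,"y": 0,"z": -46,"rx": 0,"ry": 0,"rz": 0,"gripper": -1},
  ],
)

```text
clock: 3.3
eef_pos: [501.7, 129.5, 40.6]
tcp_rot: [-3.141, 0.001, 0.437]
contact_force: [0.5, 0.8, 0.7]
opening: -0.002
grasp_force: 0.0
```

```bash
python3 - <<'E'
from rig import r
import cv2
a=r.grab_frame("top")[190:295,235:365];b=r.grab_frame("side")[150:260,240:370]
f=lambda i,h:cv2.convertScaleAbs(cv2.resize(i,(400,h),interpolation=cv2.INTER_CUBIC),alpha=1.4,beta=10)
cv2.imwrite("pics/near.png",cv2.hconcat([f(a,330),f(b,330)]));print(r.sense())
E
```

```text
{'clock': 3.4, 'qpos': array([2.49639240e-01, 4.15095586e-01, 1.98773174e+00, 4.29569088e-05,
       7.37268395e-01, 1.38370730e+00]), 'qvel': array([-0.00015353, -0.01102968, -0.00184364, -0.00131148, -0.00314626,
        0.00136926]), 'joint_efforts': array([ 3.22663598e-02, -5.25555038e+01, -2.25700700e+01,  1.22489040e-03,
        1.78255315e-02, -6.42251530e-05]), 'eef_pos': array([502.78273546, 129.74724291,  41.92737432]), 'tcp_rot': array([ 3.14134265e+00, -1.47618915e-03,  4.36696675e-01]), 'contact_force': array([ 0.53985149,  0.37433238, -0.51184218]), 'wrist_torque': array([ 0.01533933, -0.02962727, -0.00499487]), 'grasp_force': 0.0, 'opening': 0.00139689806621836}
```

View pics/near.png

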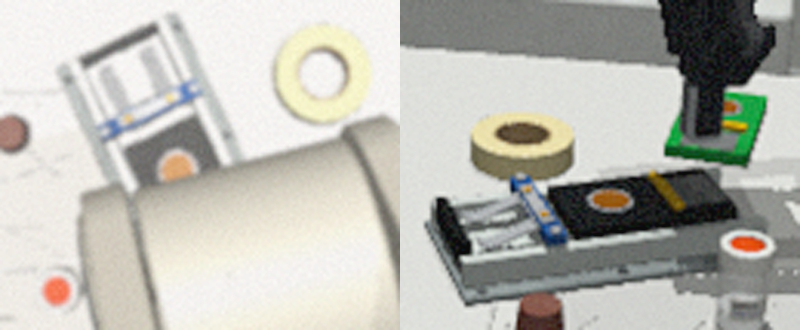

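The side view shows the fingertips at about crop (705,138), higher than I expected over the patch at about (705,185). I'll check that against the projection.

```bash
python3 - <<'E' | tail -3
from fit import *
P=proj("side",[[502.8,129.7,41.9],[502,129.7,30],[502,129.7,70]])
print(P.round(1).tolist(),((P-[240,150])*[400/130,3]).round(0).tolist())
E
```

```text
resT [[-0.2, -0.9], [1.2, -0.5], [-0.7, 0.6], [-1.8, 0.8], [-0.5, 0.3], [-0.7, -0.0], [-0.4, -0.0], [-0.5, 0.2], [2.9, 3.5], [4.9, 3.9], [1.2, 6.6], [-1.3, 5.4]] 
resS [[0.3, -0.1], [-2.0, 1.3], [-0.1, 0.5], [1.2, -3.3], [-0.5, -0.8], [0.4, 0.5]]
[[335.2, 207.6], [335.2, 213.4], [336.8, 193.9]] [[293.0, 173.0], [293.0, 190.0], [298.0, 132.0]]
```

```bash
python3 - <<'E'
from rig import r
import cv2
i=r.grab_frame("side")[140:240,290:380]
cv2.imwrite("pics/near2.png",cv2.convertScaleAbs(cv2.resize(i,(540,600),interpolation=cv2.INTER_NEAREST),alpha=1.6,beta=30))
E
```

```text
(no output)
```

View pics/near2.png

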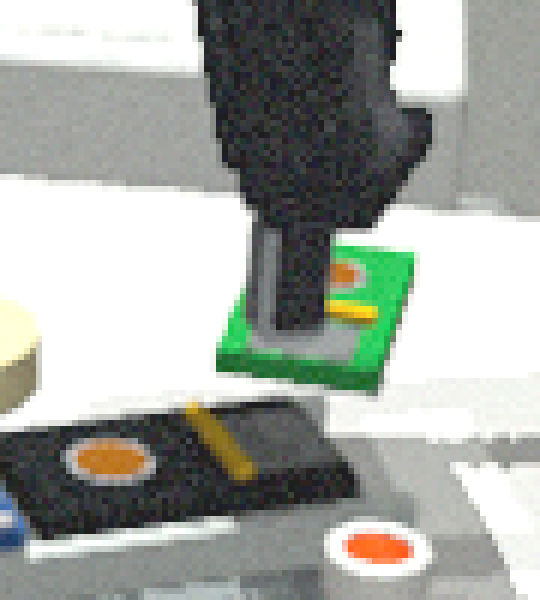

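```bash
python3 - <<'E' | tail -4
from fit import *
print(proj("side",[[143,-608.4,206.9],[143,-608.4,220],[143,-608.4,231]]).round(1).tolist())
i=cv2.imread("pics/side0.png")[0:60,450:510]
m=i.max(2)<45
ys,xs=np.nonzero(m);print("lowest dark rows",[(int(y),int(xs[ys==y].min()+450),int(xs[ys==y].max()+450)) for y in sorted(set(ys))[-6:]])
i=r.grab_frame("side"); print("recheck",r.sense()["eef_pos"].round(1))
print(proj("side",[[503,90,42],[503,130,66]]).round(1).tolist())
E
```

```text
[[474.6, 52.4], [475.4, 47.9], [476.0, 44.0]]
lowest dark rows [(35, 468, 489), (36, 481, 488), (37, 484, 488), (38, 481, 489), (39, 483, 489), (40, 484, 488)]
recheck [503.  129.8  42.2]
[[336.2, 198.0], [336.1, 195.9]]
```

The tip looks about 23 mm above its reported height at both poses. I'll descend slowly and let the force reading tell me where contact is.

Emit:
servo_tool(
  deltas=[
    {"x": 0,"y": 0,"z": -5,"rx": 0,"ry": 0,"rz": 0,"gripper": -1},
    {"x": 0,"y": 0,"z": -9,"rx": 0,"ry": 0,"rz": 0,"gripper": -1},
    {"x": 0,"y": 0,"z": -11,"rx": 0,"ry": 0,"rz": 0,"gripper": -1},
    {"x": 0,"y": 0,"z": -13,"rx": 0,"ry": 0,"rz": 0,"gripper": -1},
    {"x": 0,"y": 0,"z": -13,"rx": 0,"ry": 0,"rz": 0,"gripper": -1},
  ],
)

```text
clock: 4.0
eef_pos: [501.7, 129.5, 27.5]
tcp_rot: [-3.141, 0.001, 0.437]
contact_force: [-0.3, -0.5, 0.0]
opening: -0.002
grasp_force: 0.0
```

Emit:
servo_tool(
  deltas=[
    {"x": 0,"y": 0,"z": -2,"rx": 0,"ry": 0,"rz": 0,"gripper": -1},
    {"x": 0,"y": 0,"z": -4,"rx": 0,"ry": 0,"rz": 0,"gripper": -1},
    {"x": 0,"y": 0,"z": -4,"rx": 0,"ry": 0,"rz": 0,"gripper": -1},
  ],
)

```text
clock: 4.3
eef_pos: [501.8, 129.5, 23.6]
tcp_rot: [-3.142, 0.0, 0.437]
contact_force: [0.1, 0.0, 0.2]
opening: -0.003
grasp_force: 0.0
```

```bash
python3 - <<'E'
from rig import r
import cv2
s=r.sense();print(s["eef_pos"],s["contact_force"])
i=r.grab_frame("side")[140:240,290:380]
cv2.imwrite("pics/near3.png",cv2.convertScaleAbs(cv2.resize(i,(540,600),interpolation=cv2.INTER_NEAREST),alpha=1.6,beta=30))
E
```

```text
[501.80342094 129.5248074   23.62739619] [0.14593078 0.01663444 0.17015344]
```

View pics/near3.png

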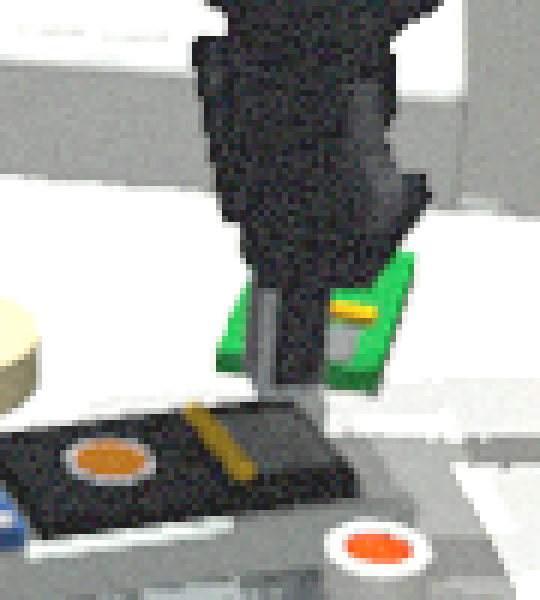

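The tip is still about 8 px (roughly 17 mm) above the patch, and there's no force yet. I expect contact at a reading of about 6–7, so I'll keep descending with force checks.

Emit:
servo_tool(
  deltas=[
    {"x": 0,"y": 0,"z": -4,"rx": 0,"ry": 0,"rz": 0,"gripper": -1},
    {"x": 0,"y": 0,"z": -8,"rx": 0,"ry": 0,"rz": 0,"gripper": -1},
    {"x": 0,"y": 0,"z": -12,"rx": 0,"ry": 0,"rz": 0,"gripper": -1},
    {"x": 0,"y": 0,"z": -12,"rx": 0,"ry": 0,"rz": 0,"gripper": -1},
  ],
)

```text
clock: 4.75
eef_pos: [501.4, 129.4, 11.2]
tcp_rot: [-3.141, 0.001, 0.437]
contact_force: [0.7, 0.4, -0.4]
opening: -0.001
grasp_force: 0.0
```

Emit:
servo_tool(
  deltas=[
    {"x": 0,"y": 0,"z": -2,"rx": 0,"ry": 0,"rz": 0,"gripper": -1},
    {"x": 0,"y": 0,"z": -3,"rx": 0,"ry": 0,"rz": 0,"gripper": -1},
    {"x": 0,"y": 0,"z": -3,"rx": 0,"ry": 0,"rz": 0,"gripper": -1},
  ],
)

```text
clock: 5.05
eef_pos: [501.9, 129.5, 8.8]
tcp_rot: [-3.142, 0.0, 0.437]
contact_force: [-0.3, -0.7, -0.0]
opening: -0.002
grasp_force: 0.0
```

Emit:
servo_tool(
  deltas=[
    {"x": 0,"y": 0,"z": -2,"rx": 0,"ry": 0,"rz": 0,"gripper": -1},
    {"x": 0,"y": 0,"z": -3,"rx": 0,"ry": 0,"rz": 0,"gripper": -1},
    {"x": 0,"y": 0,"z": -3,"rx": 0,"ry": 0,"rz": 0,"gripper": -1},
  ],
)

```text
clock: 5.35
eef_pos: [501.9, 129.6, 5.8]
tcp_rot: [-3.142, 0.0, 0.437]
contact_force: [-0.3, 1.1, -0.7]
opening: 0.002
grasp_force: 0.0
```

```bash
python3 - <<'E'
from rig import r
import cv2
s=r.sense();print(s["eef_pos"],s["contact_force"],s["wrist_torque"])
i=r.grab_frame("side")[140:240,290:380]
cv2.imwrite("pics/near4.png",cv2.convertScaleAbs(cv2.resize(i,(540,600),interpolation=cv2.INTER_NEAREST),alpha=1.6,beta=30))
E
```

```text
[501.94660974 129.57504146   5.79226777] [-0.29356687  1.08998866 -0.69875391] [-0.00347144 -0.05151448  0.03570784]
```

View pics/near4.png

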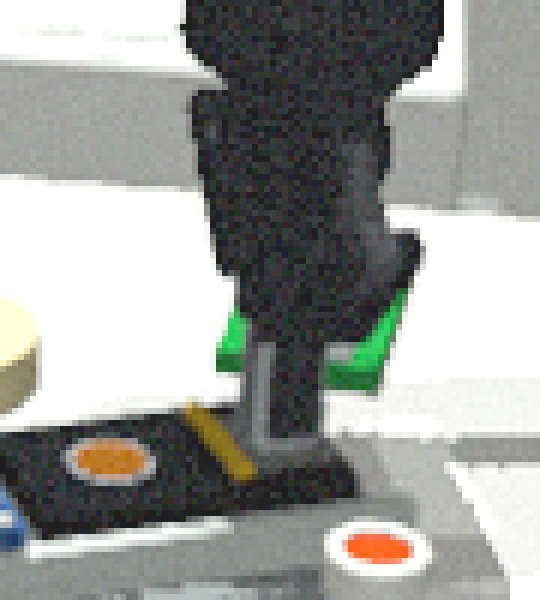

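The tips now stand on the patch at about (285,440), roughly centred and just about touching. Next I press.

Emit:
servo_tool(
  deltas=[
    {"x": 0,"y": 0,"z": -1.5,"rx": 0,"ry": 0,"rz": 0,"gripper": -1},
    {"x": 0,"y": 0,"z": -3,"rx": 0,"ry": 0,"rz": 0,"gripper": -1},
    {"x": 0,"y": 0,"z": -3,"rx": 0,"ry": 0,"rz": 0,"gripper": -1},
  ],
)

```text
clock: 5.7
eef_pos: [502.0, 129.6, 3.1]
tcp_rot: [3.142, -0.0, 0.437]
contact_force: [-1.8, -1.0, 7.0]
opening: -0.001
grasp_force: 3.5
```

Emit:
servo_tool(
  deltas=[
    {"x": 0,"y": 0,"z": -1.5,"rx": 0,"ry": 0,"rz": 0,"gripper": -1},
    {"x": 0,"y": 0,"z": -3,"rx": 0,"ry": 0,"rz": 0,"gripper": -1},
    {"x": 0,"y": 0,"z": -4,"rx": 0,"ry": 0,"rz": 0,"gripper": -1},
    {"x": 0,"y": 0,"z": -4,"rx": 0,"ry": 0,"rz": 0,"gripper": -1},
  ],
)

```text
clock: 6.1
eef_pos: [502.1, 129.6, -0.4]
tcp_rot: [3.142, -0.0, 0.437]
contact_force: [-2.8, -0.5, 11.5]
opening: -0.0
grasp_force: 6.1
```

Emit:
servo_tool(
  deltas=[
    {"x": 0,"y": 0,"z": -1,"rx": 0,"ry": 0,"rz": 0,"gripper": -1},
    {"x": 0,"y": 0,"z": -1.5,"rx": 0,"ry": 0,"rz": 0,"gripper": -1},
    {"x": 0,"y": 0,"z": -1.5,"rx": 0,"ry": 0,"rz": 0,"gripper": -1},
  ],
)

```text
clock: 6.4
eef_pos: [502.1, 129.6, -0.7]
tcp_rot: [3.142, -0.0, 0.437]
contact_force: [-7.7, -2.1, 32.5]
opening: -0.002
grasp_force: 16.1
```

The platform has bottomed: force climbs steeply at z ≈ -0.7. I'll slide along (0.906, 0.423).

Emit:
servo_tool(
  deltas=[
    {"x": 2.7,"y": 1.3,"z": 0,"rx": 0,"ry": 0,"rz": 0,"gripper": -1},
    {"x": 5.4,"y": 2.5,"z": 0,"rx": 0,"ry": 0,"rz": 0,"gripper": -1},
    {"x": 8.1,"y": 3.8,"z": 0,"rx": 0,"ry": 0,"rz": 0,"gripper": -1},
    {"x": 10.9,"y": 5.1,"z": 0,"rx": 0,"ry": 0,"rz": 0,"gripper": -1},
  ],
)

```text
clock: 6.8
eef_pos: [512.7, 134.4, -0.5]
tcp_rot: [3.141, 0.001, 0.437]
contact_force: [-10.2, -4.4, 35.0]
opening: -0.001
grasp_force: 17.1
```

```bash
cat > look.py <<'E'
from rig import r
import cv2,sys
s=r.sense();print(s["clock"],s["eef_pos"].round(1),s["contact_force"].round(1),s["wrist_torque"].round(2))
i=r.grab_frame("side")[180:260,240:370]
cv2.imwrite(sys.argv[1],cv2.convertScaleAbs(cv2.resize(i,(780,480),interpolation=cv2.INTER_CUBIC),alpha=1.6,beta=30))
E
python3 look.py pics/s1.png
```

```text
6.8 [ 5.127e+02  1.344e+02 -5.000e-01] [-10.2  -4.4  35. ] [-0.84  1.66 -0.01]
```

View pics/s1.png

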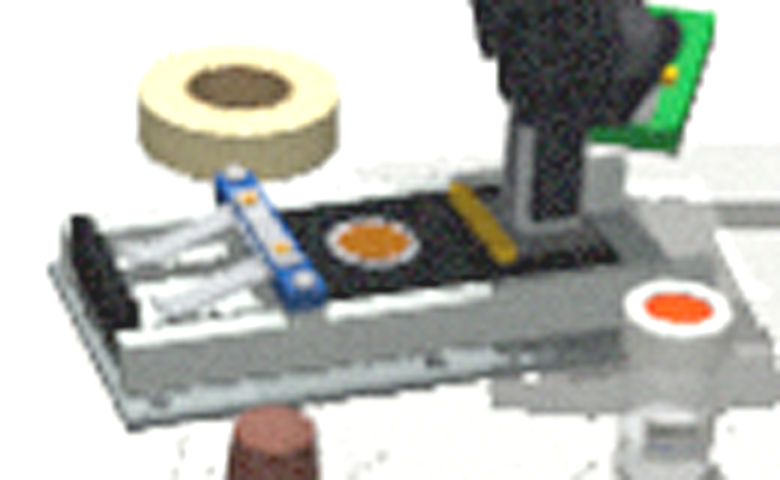

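The carrier is moving with the fingertips and lies flush with the rails. Its front is at the bridge, at about (300,220).

Emit:
servo_tool(
  deltas=[
    {"x": 3.6,"y": 1.7,"z": 0.1,"rx": 0,"ry": 0,"rz": 0,"gripper": -1},
    {"x": 7.2,"y": 3.4,"z": 0.2,"rx": 0,"ry": 0,"rz": 0,"gripper": -1},
    {"x": 10.9,"y": 5.1,"z": 0.2,"rx": 0,"ry": 0,"rz": 0,"gripper": -1},
    {"x": 14.5,"y": 6.8,"z": 0.2,"rx": 0,"ry": 0,"rz": 0,"gripper": -1},
  ],
)

```text
clock: 7.25
eef_pos: [527.4, 141.2, -0.5]
tcp_rot: [3.141, 0.0, 0.437]
contact_force: [-8.0, -3.4, 29.6]
opening: -0.0
grasp_force: 14.9
```

Emit:
servo_tool(
  deltas=[
    {"x": 3.6,"y": 1.7,"z": 0,"rx": 0,"ry": 0,"rz": 0,"gripper": -1},
    {"x": 7.2,"y": 3.4,"z": 0,"rx": 0,"ry": 0,"rz": 0,"gripper": -1},
    {"x": 10.9,"y": 5.1,"z": 0,"rx": 0,"ry": 0,"rz": 0,"gripper": -1},
  ],
)

```text
clock: 7.55
eef_pos: [537.1, 145.9, -0.5]
tcp_rot: [3.142, 0.003, 0.437]
contact_force: [-17.5, -8.5, 42.0]
opening: 0.0
grasp_force: 21.1
```

Emit:
servo_tool(
  deltas=[
    {"x": 2.7,"y": 1.3,"z": 0.3,"rx": 0,"ry": 0,"rz": 0,"gripper": -1},
    {"x": 5.4,"y": 2.5,"z": 0.4,"rx": 0,"ry": 0,"rz": 0,"gripper": -1},
    {"x": 8.1,"y": 3.8,"z": 0.4,"rx": 0,"ry": 0,"rz": 0,"gripper": -1},
  ],
)

```text
clock: 7.85
eef_pos: [543.6, 149.2, -0.5]
tcp_rot: [-3.141, 0.006, 0.437]
contact_force: [-14.8, -6.8, 34.2]
opening: -0.0
grasp_force: 16.9
```

```bash
python3 - <<'E'
from rig import r
import cv2,numpy as np
i=r.grab_frame("side"); cv2.imwrite("pics/s2.png",i)
for p in("pics/side0.png",):
    pass
for n,im in(("0",cv2.imread("pics/side0.png")),("now",i)):
    h=cv2.cvtColor(im,cv2.COLOR_BGR2HSV)[195:240,250:350]
    for k,lo,hi in(("amber",8,16),("yellow",19,32)):
        m=(h[...,0]>=lo)&(h[...,0]<=hi)&(h[...,1]>140)&(h[...,2]>60)
        ys,xs=np.nonzero(m);print(n,k,len(xs),(xs.mean()+250).round(1),(ys.mean()+195).round(1))
E
```

```text
0 amber 42 311.6 217.5
0 yellow 53 323.8 213.1
now amber 192 329.5 219.8
now yellow 44 301.3 219.2
```

Emit:
servo_tool(
  deltas=[
    {"x": 2.7,"y": 1.3,"z": 0.1,"rx": 0,"ry": 0,"rz": 0,"gripper": -1},
    {"x": 5.4,"y": 2.5,"z": 0.2,"rx": 0,"ry": 0,"rz": 0,"gripper": -1},
    {"x": 8.1,"y": 3.8,"z": 0.2,"rx": 0,"ry": 0,"rz": 0,"gripper": -1},
  ],
)

```text
clock: 8.2
eef_pos: [551.7, 152.9, -0.5]
tcp_rot: [-3.141, 0.006, 0.437]
contact_force: [-19.0, -9.2, 37.1]
opening: 0.0
grasp_force: 20.4
```

Emit:
servo_tool(
  deltas=[
    {"x": 1.8,"y": 0.9,"z": 0,"rx": 0,"ry": 0,"rz": 0,"gripper": -1},
    {"x": 3.6,"y": 1.7,"z": 0,"rx": 0,"ry": 0,"rz": 0,"gripper": -1},
    {"x": 5.4,"y": 2.5,"z": 0,"rx": 0,"ry": 0,"rz": 0,"gripper": -1},
  ],
)

```text
clock: 8.5
eef_pos: [557.8, 155.7, -0.4]
tcp_rot: [-3.141, 0.004, 0.437]
contact_force: [-12.9, -4.6, 27.9]
opening: 0.002
grasp_force: 15.4
```

Emit:
servo_tool(
  deltas=[
    {"x": 1.4,"y": 0.6,"z": 0,"rx": 0,"ry": 0,"rz": 0,"gripper": -1},
    {"x": 2.7,"y": 1.3,"z": 0,"rx": 0,"ry": 0,"rz": 0,"gripper": -1},
    {"x": 2.7,"y": 1.3,"z": 0,"rx": 0,"ry": 0,"rz": 0,"gripper": -1},
  ],
)

```text
clock: 8.8
eef_pos: [561.1, 157.3, -0.4]
tcp_rot: [-3.141, 0.003, 0.437]
contact_force: [-10.5, -5.1, 25.4]
opening: -0.002
grasp_force: 14.6
```

Emit:
servo_tool(
  deltas=[
    {"x": 1.4,"y": 0.6,"z": 0,"rx": 0,"ry": 0,"rz": 0,"gripper": -1},
    {"x": 2.7,"y": 1.3,"z": 0,"rx": 0,"ry": 0,"rz": 0,"gripper": -1},
    {"x": 2.7,"y": 1.3,"z": 0,"rx": 0,"ry": 0,"rz": 0,"gripper": -1},
  ],
)

```text
clock: 9.1
eef_pos: [563.2, 158.2, -0.4]
tcp_rot: [-3.141, 0.004, 0.437]
contact_force: [-13.2, -6.1, 27.8]
opening: 0.003
grasp_force: 15.7
```

Emit:
servo_tool(
  deltas=[
    {"x": 1.4,"y": 0.6,"z": 0,"rx": 0,"ry": 0,"rz": 0,"gripper": -1},
    {"x": 2.7,"y": 1.3,"z": 0,"rx": 0,"ry": 0,"rz": 0,"gripper": -1},
    {"x": 2.7,"y": 1.3,"z": 0,"rx": 0,"ry": 0,"rz": 0,"gripper": -1},
  ],
)

```text
clock: 9.4
eef_pos: [563.1, 158.3, -0.5]
tcp_rot: [-3.141, 0.01, 0.437]
contact_force: [-20.3, -11.9, 38.5]
opening: -0.001
grasp_force: 21.2
```

```bash
python3 look.py pics/s3.png
```

```text
9.4 [ 5.631e+02  1.583e+02 -5.000e-01] [-20.3 -11.9  38.5] [-2.04  3.58  0.03]
```

View pics/s3.png

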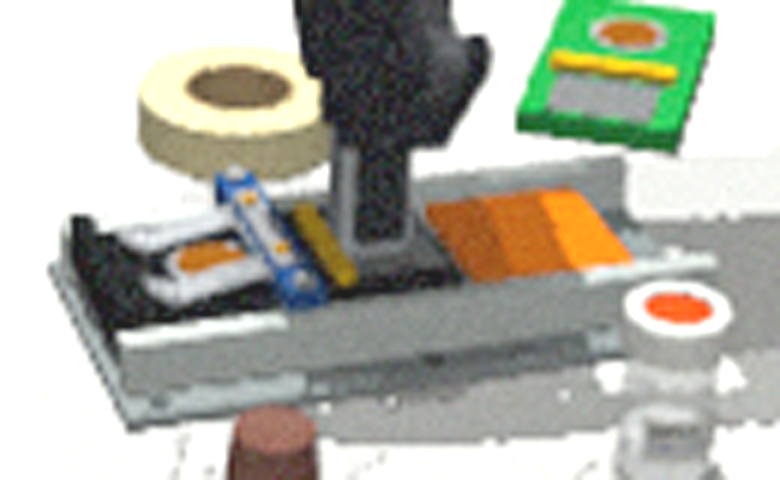

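The carrier has stalled against the black stop at about (110,300), and the orange platform is up behind it at (530,235). One firmer push will confirm, then I lift off.

Emit:
servo_tool(
  deltas=[
    {"x": 1.4,"y": 0.6,"z": 0.5,"rx": 0,"ry": 0,"rz": 0,"gripper": -1},
    {"x": 2.7,"y": 1.3,"z": 0.7,"rx": 0,"ry": 0,"rz": 0,"gripper": -1},
    {"x": 2.7,"y": 1.3,"z": 0.7,"rx": 0,"ry": 0,"rz": 0,"gripper": -1},
  ],
)

```text
clock: 9.75
eef_pos: [563.1, 158.3, -0.5]
tcp_rot: [-3.141, 0.015, 0.437]
contact_force: [-26.7, -16.1, 40.7]
opening: 0.003
grasp_force: 25.4
```

Emit:
servo_tool(
  deltas=[
    {"x": -2,"y": -1,"z": 0.5,"rx": 0,"ry": 0,"rz": 0,"gripper": -1},
    {"x": -4,"y": -2,"z": 1,"rx": 0,"ry": 0,"rz": 0,"gripper": -1},
    {"x": -6,"y": -2.8,"z": 1.5,"rx": 0,"ry": 0,"rz": 0,"gripper": -1},
    {"x": -6,"y": -2.8,"z": 4,"rx": 0,"ry": 0,"rz": 0,"gripper": -1},
    {"x": -6,"y": -2.8,"z": 10,"rx": 0,"ry": 0,"rz": 0,"gripper": -1},
    {"x": -8,"y": -3,"z": 30,"rx": 0,"ry": 0,"rz": 0,"gripper": -1},
    {"x": -8,"y": -3,"z": 70,"rx": 0,"ry": 0,"rz": 0,"gripper": -1},
    {"x": -8,"y": -3,"z": 110,"rx": 0,"ry": 0,"rz": 0,"gripper": -1},
    {"x": -28,"y": -40,"z": 130,"rx": 0,"ry": 0,"rz": 0,"gripper": -1},
    {"x": -48,"y": -80,"z": 140,"rx": 0,"ry": 0,"rz": 0,"gripper": -1},
  ],
)

```text
clock: 10.75
eef_pos: [524.9, 82.3, 142.0]
tcp_rot: [3.14, -0.006, 0.439]
contact_force: [0.3, -1.6, -0.1]
opening: -0.0
grasp_force: 0.0
```

Emit:
servo_tool(
  deltas=[
    {"x": -20,"y": -40,"z": 5,"rx": 0,"ry": 0,"rz": 0,"gripper": -1},
    {"x": -40,"y": -80,"z": 10,"rx": 0,"ry": 0,"rz": 0,"gripper": -1},
    {"x": -60,"y": -120,"z": 10,"rx": 0,"ry": 0,"rz": 0,"gripper": -1},
    {"x": -80,"y": -160,"z": 10,"rx": 0,"ry": 0,"rz": 0,"gripper": -1},
    {"x": -80,"y": -160,"z": 10,"rx": 0,"ry": 0,"rz": 0,"gripper": -1},
  ],
)

```text
clock: 11.25
eef_pos: [441.1, -81.6, 149.6]
tcp_rot: [3.14, -0.0, 0.433]
contact_force: [-1.1, -0.1, 0.9]
opening: -0.002
grasp_force: 0.0
```

```bash
python3 - <<'E'
from rig import r
import cv2,numpy as np
s=r.sense();print(s["clock"],s["eef_pos"].round(1),s["contact_force"].round(1))
i=r.grab_frame("side");i2=cv2.resize(cv2.imread("pics/s3.png"),(130,80),interpolation=cv2.INTER_AREA)
c=cv2.convertScaleAbs(i[180:260,240:370],alpha=1.6,beta=30)
for n,im in(("pressed",i2),("now",c)):
    h=cv2.cvtColor(im,cv2.COLOR_BGR2HSV)
    for k,x0,x1,lo,hi in(("ridge",46,62,18,32),("amber",25,42,8,20),("lifter",68,108,5,18)):
        m=(h[...,0]>=lo)&(h[...,0]<=hi)&(h[...,1]>110);m[:, :x0]=0;m[:,x1:]=0;m[:34]=0;m[50:]=0
        ys,xs=np.nonzero(m);print(n,k,len(xs),xs.mean().round(1),ys.mean().round(1),xs.min(),xs.max())
for n in("vial","stopper"):print(n,r.recognise(n,"side")[0])
E
```

```text
11.25 [441.1 -81.6 149.6] [-1.1 -0.1  0.9]
pressed ridge 68 53.6 40.7 46 59
pressed amber 36 34.1 42.1 30 40
pressed lifter 336 87.0 39.3 71 104
now ridge 65 53.6 40.2 46 59
now amber 35 34.0 42.1 30 40
now lifter 329 87.0 39.2 71 104
vial {'box': [342.9, 227.0, 18.4, 36.6], 'conf': 0.94}
stopper {'box': [278.1, 249.6, 14.8, 23.5], 'conf': 0.83}
```

The carrier held its position after release, the platform is up, the vial and stopper show where they stood, and the arm is clear.

```bash
python3 -c "
from rig import r
print(r.sign_off())"
```

```text
the job is handed in; nothing more can be done
None
```

The carrier is fully home against the end stop, the platform has sprung up behind it, the arm is clear and touching nothing, and I handed the job in at about 11.5 s; peak pressing force read at the wrist was about 42 N, through the fingertips.

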